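# Vent the pressure pot and take off its screw cap

## Task

Vent and open the small metal pressure pot standing in the wooden cradle: first turn the handle of the valve on its side spout half open, to 45 degrees, then unscrew the round cap on top, anticlockwise, until its thread comes free. Finish while still holding the cap level, a finger's width or two straight above the neck, with the pot still seated in its cradle, the valve still half open and the other things on the worktop left standing where they are.

Things in the scene. Friction and masses are not known exactly. Their poses are not given: they have to be found in the camera images.
- cradle: plywood board 152x152x12 mm with four wooden cleats (20 mm high above the board) that keep the pot's square foot from turning; fixed to the worktop; origin at the centre of its underside on the worktop, z up
- pot: grey-painted metal pot, 0.9 kg, loose in the cradle: square foot 110x110x10 mm, round body 104 mm wide up to 85 mm above its underside, neck 35 mm wide up to 128 mm. Origin at the centre of its underside (12 mm above the worktop), z up along the neck's axis. A brass spout with a ball valve sticks out along the pot's -y at 70 mm height, to 136 mm from the axis
- neck_mouth (a point): centre of the metal rim of the neck, 128 mm above the pot's underside; a rubber seal on the rim stands 3 mm higher under the cap and springs up to 7 mm when the cap is off
- valve_grip (a point): middle of the valve's bar handle, on its vertical turning axis, 100 mm from the neck's axis along the pot's -y, 106 mm above the pot's underside. The dark upright bar is 50 mm long (this point's x), 12 mm thick (its y) and 22 mm high (11 mm above and below this point); pinch it across its thickness from above. The axes turn with the handle
- vent_valve (a joint): angle of the valve handle about the vertical, rad: 0 = shut (handle at right angles to the spout), growing anticlockwise seen from above, 1.571 = fully open (handle in line with the spout); half open = 0.785. Starts shut or hardly open (0 to 0.25). Stiff (about 0.1 N m), stays where it is left
- cap: round ribbed dark steel cap, 54 mm wide, 25 mm high, 0.08 kg; origin at the centre of its lower rim, z up. Screwed on, its rim is 110 mm above the pot's underside. Grip it at any yaw. Turned anticlockwise (from above) 62 to 92 degrees (best 77; stop at 92) its 3 lugs come free, 2 mm higher, and it lifts off; a spring seal (11 N) makes it tight (0.5 N m). Pulled too early it lifts the pot
- glue_bottle: yellow glue bottle with a nozzle, 44x62x208 mm, standing, loose, origin at the centre of its underside; a bystander
- sanding_block: cork sanding block 59x112x34 mm, loose, origin at the centre of its underside; a bystander
- collet_nut: small metal collet with nut, 27x31x38 mm, standing, loose, origin at the centre of its underside; a bystander
Things that resemble listed ones, but are neither listed nor needed, are in the scene too. There is more than one size of the cap; the job needs the middle-sized.

How it is judged:
By the outcome, as a careful person would: the job done as asked, in the order asked, and still so for the second after the job is handed in, while the arm keeps its last pose, push and grip.
It also fails if it takes over 48 s, if anything falls off the work surface, if the arm or the gripper's body presses on something with over 40 N, if the wrist force passes 120 N, or if a joint passes its speed limit or range.

## Robot

A 7-joint arm with a two-finger parallel gripper is mounted at the origin on a cart in front of the work surface, level with it; the furniture and walls round the work are solid. World frame = base frame: x ahead of the robot, y to its left, z up, the work surface at z = 0. Lengths are in m, angles in rad, forces in N, time in s.
With the tool pointing down it reaches from about 0.425 to 0.925 m from the base axis. Payload 6.8 kg.
Tool frame: the origin (TCP) lies on the centre line of the jaws, within the pads' length; the fingertips stand bot.finger_overhang ahead of it and the grasp point (between the pads) lies 3 mm ahead of it (bot.finger_overhang is the distance from the TCP to the fingertips, in m); z points along the fingers, y is the direction in which the jaws open and shut (so a half turn about z gives the same grasp; the last joint's range is limited). The gripper opens to 85 mm and grips with 20 to 120 N. Pads are 22 mm wide; open, the fingers measure 114 mm over their backs; the gripper's body (76 mm by 85 mm) begins 54 mm behind the grasp point. The pads swing forward as they close: fully open they stand 13 mm farther back than shut.
Start: joints at [1.202, 0.477, 0.022, 1.555, -0.011, 1.109, -0.083], TCP at [0.174, -0.652, 0.253] pointing down, gripper open.
Joint ranges: [-2.96, 2.96], [-0.34, 2.1], [-1.41, 1.46], [0.24, 2.44], [-1.37, 4.51], [0.17, 1.92], [-2.96, 2.96]. Speed limits (rad/s): [2.39, 2.39, 3.14, 3.14, 3.14, 3.14, 3.14].

## Interface

Orientations are given as a unit quaternion [w, x, y, z].
In Python, from station import bot gives the robot as it stands.
- The arm moves only by the tool drive_tool, never from a script. Its argument "increments" is text: rows parted by semicolons, each of 4 numbers parted by spaces: the shift along the world's x, y, z in m, then the turn about the world's z in rad. In form: tx ty tz spin; .... A call has 1 to 12 rows; each row shifts and turns the commanded pose from where the row before left it; what a row does not reach is not made up. A row lasts 1/12 s, in which the tool goes at most 41.7 mm and 7.16 degrees, less where a joint would pass 70% of its speed; a pose out of reach is approached as far as the arm can. A call is refused whole if a number of a shift passes 0.0417 or a number of a turn 0.125, either way. A call with a gripper value outside its range is refused whole. "grip" is the opening, from 0 (shut) to 1 (fully open), set as the call begins (left out, the last holds). The fingers move at their own pace and stop on an object; "squeeze" is the grip in N (left out, the last holds). Time passes only in rows, so rows that do not move let the fingers close. It gives the time, the measured TCP pose, the force and the opening at its end, in the units of the state.
- bot.get_obs(): the state, without advancing time (a new reading comes with each control period).
- bot.read_camera(name): name is "side" or "top" or "wrist"; returns the picture (480x640x3 uint8, red, green, blue); there is no depth.
- bot.calibration(name): a dict with "fx", "fy", "cx", "cy" (pixels), "camera_from_world" (4x4, takes a point from world to camera coordinates). Camera axes: x right, y down, z forward; pixel columns grow to the right and rows downward; lengths in m; the calibration is good to about 2 mm. The wrist camera is an equidistant fisheye: a pixel r from the principal point sees the ray r / f radians off the axis. A picture is of the moment at which its call begins: read the wrist's pose just before it. calibration takes no time and is no camera call; for the wrist camera it gives the pose at the moment of the call.
- bot.hand_in(): hands the job in, once; it reports no verdict.
The state is a dict: "t": time; "q": joint angles; "joint_vel": joint speeds; "joint_torque": joint torques, N m; "eef_pos": TCP position; "tool_rot": TCP orientation; "contact_force": force on the tool from outside, world axes, zero at the start; "torque": the same for the moment, N m; "gripper_width": opening from 0.0 (shut) to 1.0 (fully open).
Only numpy, scipy, OpenCV 4.12 (cv2) and the standard library are available. Lean on these libraries where they do the work, as an engineer would, in place of code of your own. Each camera call takes 0.05 s, during which the arm holds its last target.

## Working session

There is one attempt and no reset: what is moved stays moved. The work goes in short steps, Python scripts to look and compute and a tool call to move; the robot and the scene stay as the last step left them, time stands still between calls to the robot, and variables do not carry over. Pictures are saved under pics/ and viewed, and the job is handed in when it is done.

Besides the shell and the picture viewer there is one more tool, called after "Call:" by a JSON object that holds its "name" and its "arguments". drive_tool: Moves the arm, as the interface text tells. Its arguments: {"type":"object","properties":{"increments":{"type":"string"},"grip":{"type":"number"},"squeeze":{"type":"number"}},"required":["increments"]}

```bash
ls; mkdir -p pics
python3 - <<'E'
from station import bot
import cv2
o=bot.get_obs(); print(o); print(bot.finger_overhang)
for n in ("side","top","wrist"):
    c=bot.calibration(n); print(n,c)
    im=bot.read_camera(n); cv2.imwrite(f"pics/{n}0.png",im[:,:,::-1])
E
```

```text
pics
{'t': 0.0, 'q': array([ 1.20194369,  0.47782552,  0.0223514 ,  1.55641055, -0.01152985,
        1.10927412, -0.08310329]), 'joint_vel': array([ 0.00022131,  0.00222729, -0.00037824, -0.00027409,  0.0002338 ,
       -0.00047383,  0.00203805]), 'joint_torque': array([-2.38246082e-05, -5.96458054e+01,  1.60772435e+00, -2.81195140e+01,
        1.24096207e-02,  9.10982693e-03, -7.42205742e-06]), 'eef_pos': array([ 0.17387675, -0.65167725,  0.25232611]), 'tool_rot': array([-8.78152660e-04,  9.91512965e-01,  1.30004770e-01, -1.71593438e-04]), 'contact_force': array([ 0.03264105,  0.29095916, -0.17097538]), 'torque': array([-0.01227659,  0.01583057,  0.00585431]), 'gripper_width': 0.9981289769817971}
0.022
side {'fx': 465.8824880254386, 'fy': 465.8824880254386, 'cx': 321.5217805906412, 'cy': 237.01777052370042, 'camera_from_world': array([[ 0.82473852, -0.56531062,  0.0151748 , -0.57843895],
       [-0.30893908, -0.47286605, -0.82519958,  0.27517626],
       [ 0.47366973,  0.67588579, -0.56463739,  0.63059463],
       [ 0.        ,  0.        ,  0.        ,  1.        ]])}
top {'fx': 511.9294123417422, 'fy': 511.9294123417422, 'cx': 317.658561035019, 'cy': 238.60526923363912, 'camera_from_world': array([[ 0.01815233, -0.99978746, -0.00977434, -0.02664634],
       [-0.99371569, -0.01696042, -0.1106412 ,  0.6505732 ],
       [ 0.1104519 ,  0.01172131, -0.99381235,  1.12823793],
       [ 0.        ,  0.        ,  0.        ,  1.        ]])}
wrist {'fx': 371.64829954431775, 'fy': 371.64829954431775, 'cx': 314.76379440186, 'cy': 241.8342179571056, 'camera_from_world': array([[ 2.57923106e-01, -9.66165369e-01, -3.89596320e-04,
        -6.74565948e-01],
       [-9.14200521e-01, -2.44181231e-01,  3.23439228e-01,
        -4.21673103e-02],
       [-3.12590913e-01, -8.30662812e-02, -9.46248865e-01,
         3.79945430e-01],
       [ 0.00000000e+00,  0.00000000e+00,  0.00000000e+00,
         1.00000000e+00]])}
```

View pics/top0.png

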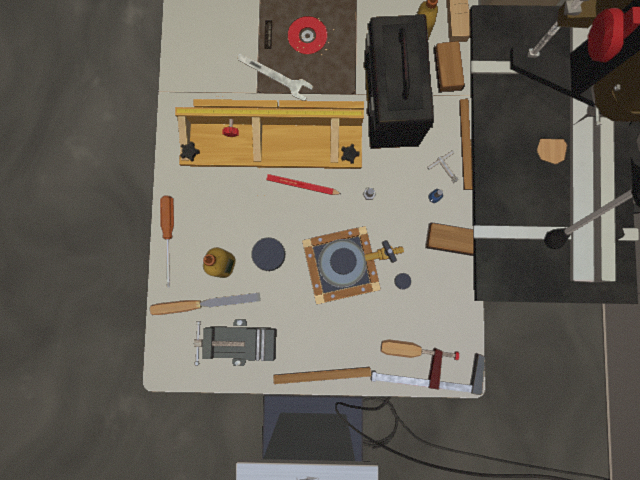

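View pics/side0.png

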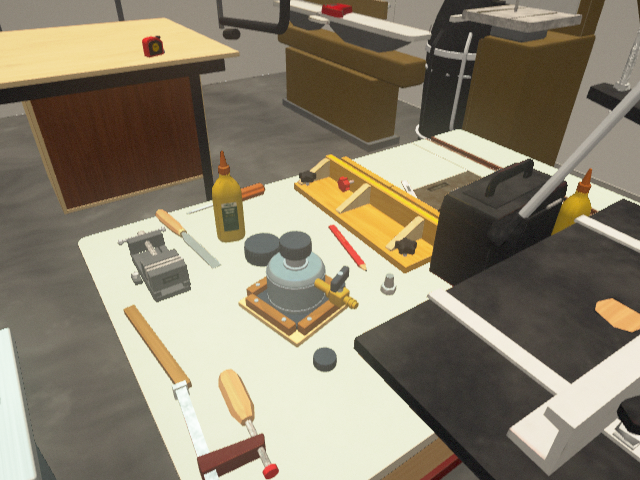

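View pics/wrist0.png

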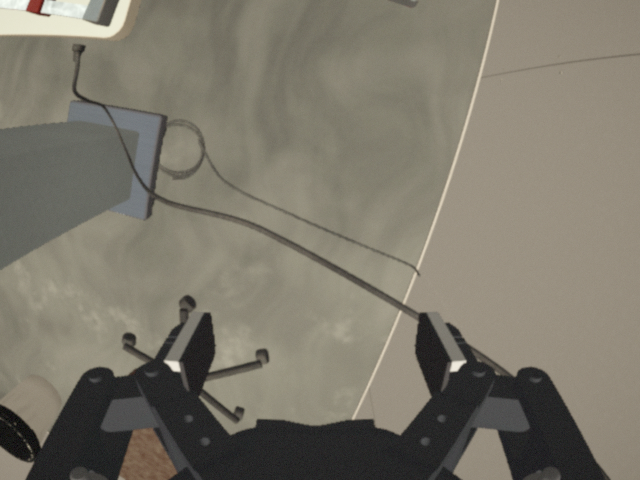

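```bash
cat > h.py <<'E'
import numpy as np, cv2
from station import bot
def P(n):
    c=bot.calibration(n); K=np.array([[c['fx'],0,c['cx']],[0,c['fy'],c['cy']],[0,0,1]]); return K,c['camera_from_world']
def onz(n,u,v,z):
    K,T=P(n); d=T[:3,:3].T@np.linalg.inv(K)@np.array([u,v,1.]); o=-T[:3,:3].T@T[:3,3]
    return o+d*(z-o[2])/d[2]
def tri(pt,ps):
    A=[];b=[]
    for n,p in(("top",pt),("side",ps)):
        K,T=P(n); d=T[:3,:3].T@np.linalg.inv(K)@np.array([*p,1.]); d/=np.linalg.norm(d); o=-T[:3,:3].T@T[:3,3]
        M=np.eye(3)-np.outer(d,d); A.append(M); b.append(M@o)
    x,r,_,_=np.linalg.lstsq(np.vstack(A),np.hstack(b),rcond=None); return x, np.sqrt(r)
def proj(n,p):
    K,T=P(n); q=K@(T[:3,:3]@np.asarray(p)+T[:3,3]); return q[:2]/q[2]
E
python3 - <<'E'
from h import *
t=cv2.imread("pics/top0.png"); s=cv2.imread("pics/side0.png")
cv2.imwrite("pics/tz.png",cv2.resize(t[215:315,290:423],None,fx=6,fy=6,interpolation=cv2.INTER_CUBIC))
cv2.imwrite("pics/sz.png",cv2.resize(s[220:350,230:403],None,fx=4.6,fy=4.6,interpolation=cv2.INTER_CUBIC))
print(tri((472,300),(356,345)), onz("top",344,262,0.147),onz("top",389,251,0.129))
print("box",tri((432,133),(437,283)))
E
```

```text
(array([ 0.52140415, -0.32673901,  0.16711684]), array([0.00397333])) [ 0.59140311 -0.07121776  0.147     ] [ 0.61716685 -0.16533194  0.129     ]
box (array([ 0.84669782, -0.2383128 ,  0.06976262]), array([0.07108743]))
```

View pics/tz.png

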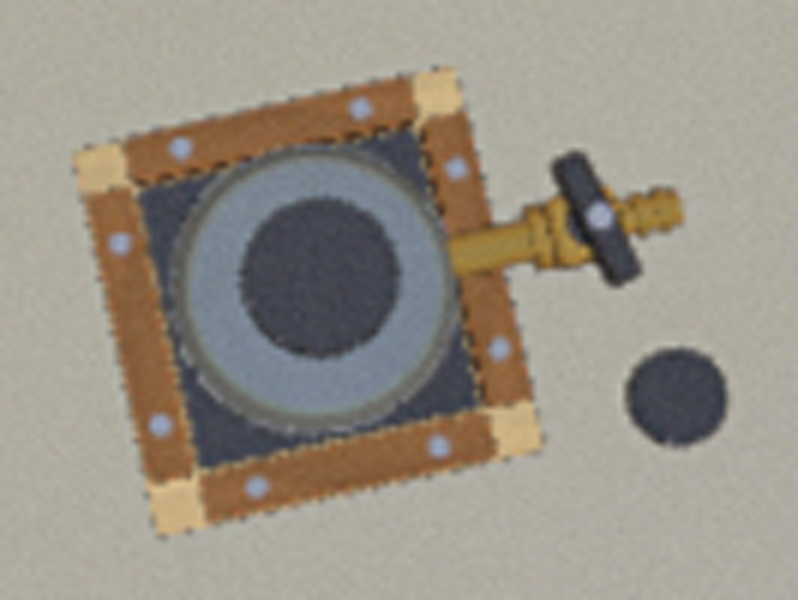

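View pics/sz.png

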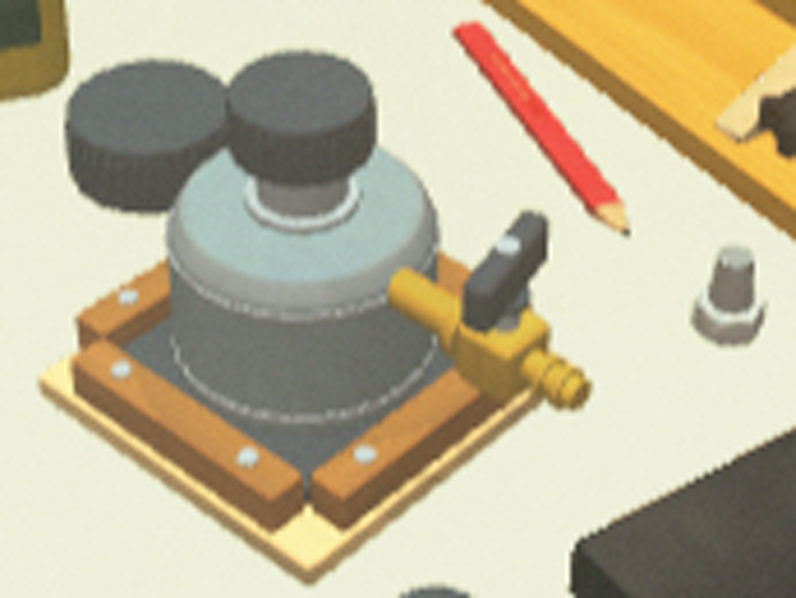

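Run:
```python
from h import *
z=lambda u,v:((u+.5)/6-.5+290,(v+.5)/6-.5+215)
zs=lambda u,v:((u+.5)/4.6-.5+230,(v+.5)/4.6-.5+220)
cap=onz("top",*z(321,277),.147); val=onz("top",*z(600,215),.130)
print(cap,val,val-cap,np.linalg.norm((val-cap)[:2]),np.degrees(np.arctan2((val-cap)[0],-(val-cap)[1])))
print("tri screw",tri(z(600,215),zs(508,245)),"cap",tri(z(321,277),zs(302,92)))
c=[onz("top",*z(*p),.012) for p in((75,150),(460,68),(540,450),(158,535))]
print(np.array(c), np.mean(c,0))
for a,b in((0,1),(3,2)): d=c[b]-c[a]; print(np.linalg.norm(d),np.degrees(np.arctan2(d[0],-d[1])))
for a,b in((1,2),(0,3)): d=c[b]-c[a]; print(np.linalg.norm(d),np.degrees(np.arctan2(-d[1],-d[0])))
# model: draw overlay
yaw=np.radians(13.3)
```

```text
[ 0.59392924 -0.06931235  0.147     ] [ 0.61831704 -0.16641249  0.13      ] [ 0.0243878  -0.09710014 -0.017     ] 0.10011594681940734 14.098852275792856
tri screw (array([ 0.61914237, -0.16704355,  0.1283987 ]), array([0.00112236])) cap (array([ 0.59535203, -0.07007283,  0.14524711]), array([0.00208028]))
[[ 0.65070445  0.02121021  0.012     ]
 [ 0.68521922 -0.12735284  0.012     ]
 [ 0.53842717 -0.15902501  0.012     ]
 [ 0.50352976 -0.01363922  0.012     ]] [ 0.59447015 -0.06970172  0.012     ]
0.1525196734178483 13.079169069321088
0.14951540533368332 13.497531745024538
0.15017001213434858 12.175612287571003
0.15124441692618162 13.321682824315198
```

Run:
```python
from h import *
print("rod ball",tri((556,238),(525,213)))
t=cv2.imread("pics/top0.png"); big=cv2.resize(t[215:315,290:423],None,fx=6,fy=6,interpolation=cv2.INTER_CUBIC)
V=np.array([.6183,-.1665]);
for ang,col in((22.5,(0,255,255)),(26.5,(0,255,0)),(30.5,(0,0,255))):
    a=np.radians(ang);e=np.array([np.cos(a),np.sin(a)]);n=np.array([-e[1],e[0]])
    pts=[]
    for s,w in((1,1),(1,-1),(-1,-1),(-1,1)):
        p=V+e*.025*s+n*.006*w; u=proj("top",[*p,.129]); pts.append(((u-[290,215]+.5)*6-.5))
    cv2.polylines(big,[np.round(pts).astype(int)],True,col,1)
cv2.imwrite("pics/ov.png",cv2.resize(big[120:320,480:720],None,fx=3,fy=3))
```

```text
rod ball (array([ 0.62960632, -0.41644991,  0.36140211]), array([0.01565082]))
```

View pics/ov.png

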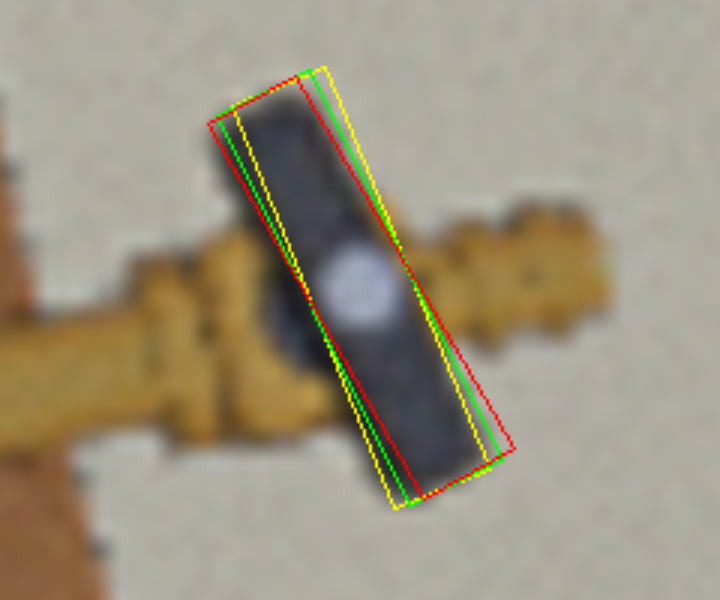

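Call:
{"name": "drive_tool", "arguments": {"increments": "0.01 0.025 0.004 0;0.015 0.03 0.004 0;0.015 0.03 0.004 0;0.015 0.03 0.004 0;0.015 0.03 0.004 0;0.015 0.03 0.004 0;0.015 0.03 0.004 0;0.015 0.03 0.0 0", "grip": 1}}

```text
t: 0.82
eef_pos: [0.2896, -0.4158, 0.2819]
tool_rot: [0.0, 0.992, 0.13, 0.0]
contact_force: [1.0, 0.2, 0.5]
gripper_width: 0.998
```

Call:
{"name": "drive_tool", "arguments": {"increments": "0.022 0.032 0 0.01;0.022 0.032 0 0.01;0.022 0.032 0 0.01;0.024 0.03 0 0.02;0.025 0.028 0 0.02;0.028 0.025 0 0.02;0.03 0.022 0 0.02;0.03 0.018 0 0.02;0.034 0.012 0 0.02;0.034 0.01 -0.01 0.02;0.034 0.006 -0.02 0.015;0.022 0.001 -0.02 0.01", "grip": 0.65}}

```text
t: 1.82
eef_pos: [0.6196, -0.1667, 0.2311]
tool_rot: [-0.0, 0.974, 0.228, 0.002]
contact_force: [-0.2, 0.4, -0.3]
gripper_width: 0.649
```

Run:
```python
from h import *
o=bot.get_obs(); print(o['t'],o['eef_pos'],o['tool_rot'],o['q'])
cv2.imwrite("pics/w1.png",bot.read_camera("wrist")[:,:,::-1])
cv2.imwrite("pics/t1.png",bot.read_camera("top")[:,:,::-1])
```

```text
1.8167 [ 0.61958218 -0.16665435  0.23110461] [-1.14265987e-04  9.73726927e-01  2.27712958e-01  1.63296434e-03] [ 0.4092539   0.46338533 -0.33186852  1.64642535  0.1665268   1.05678699
 -1.08312871]
```

View pics/w1.png

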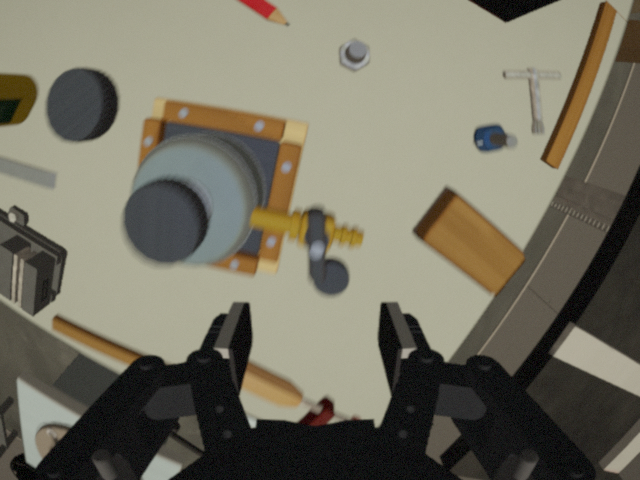

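View pics/t1.png

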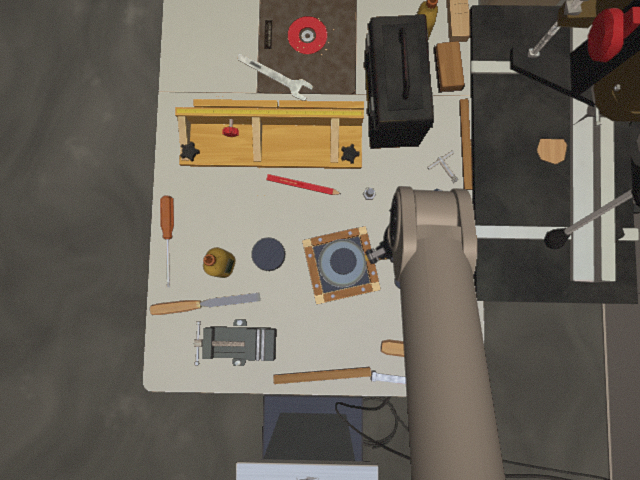

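```bash
cat >> h.py <<'E'
def wproj(p,c):
    T=c['camera_from_world']; q=T[:3,:3]@np.asarray(p,float)+T[:3,3]; r=np.hypot(q[0],q[1]); th=np.arctan2(r,q[2])
    return np.array([c['cx']+c['fx']*th*q[0]/r, c['cy']+c['fy']*th*q[1]/r])
E
python3 - <<'E'
from h import *
c=bot.calibration("wrist"); im=cv2.imread("pics/w1.png")
S=4;x0,y0=240,170
big=cv2.resize(im[y0:y0+150,x0:x0+180],None,fx=S,fy=S,interpolation=cv2.INTER_CUBIC)
V=np.array([.6183,-.1665])
for ang,col in((22,(0,255,255)),(26,(0,255,0))):
    a=np.radians(ang);e=np.array([np.cos(a),np.sin(a)]);n=np.array([-e[1],e[0]])
    pts=[(wproj([*(V+e*.025*s+n*.006*w),.129],c)-[x0,y0]+.5)*S-.5 for s,w in((1,1),(1,-1),(-1,-1),(-1,1))]
    cv2.polylines(big,[np.round(pts).astype(int)],True,col,1)
cv2.imwrite("pics/ov2.png",big)
E
```

```text
(no output)
```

View pics/ov2.png

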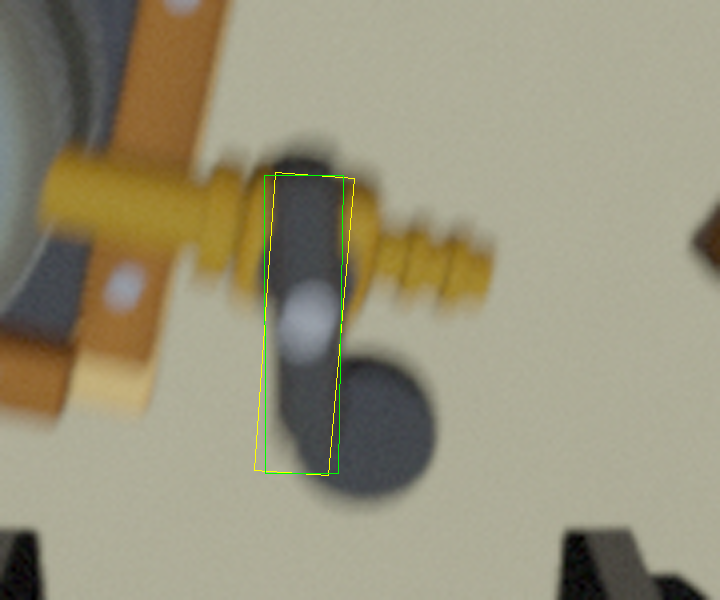

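Call:
{"name": "drive_tool", "arguments": {"increments": "-0.001 0 -0.02 0;0 0 -0.025 0;0 0 -0.025 0;0 0 -0.02 0;0 0 -0.01 0;0 0 -0.003 0;0 0 0 0", "grip": 0.5}}

```text
t: 2.5
eef_pos: [0.6147, -0.1694, 0.1283]
tool_rot: [-0.0, 0.974, 0.226, -0.0]
contact_force: [0.1, 1.1, 0.7]
gripper_width: 0.498
```

Call:
{"name": "drive_tool", "arguments": {"increments": "0 0 0 0;0 0 0 0;0 0 0 0;0 0 0 0;0 0 0 0;0 0 0 0", "grip": 0, "squeeze": 50}}

```text
t: 3.0
eef_pos: [0.6159, -0.1689, 0.1304]
tool_rot: [0.0, 0.974, 0.226, 0.001]
contact_force: [-2.6, 0.7, 5.9]
gripper_width: 0.128
```

Call:
{"name": "drive_tool", "arguments": {"increments": "0.0002 -0.0001 0 0.06;0.0002 -0.0001 0 0.06;0.0002 -0.0001 0 0.06;0.0002 -0.0001 0 0.06;0.0002 -0.0001 0 0.06;0.0002 -0.0001 0 0.06;0.0002 -0.0001 0 0.06;0.0002 -0.0001 0 0.06;0 0 0 0.06;0 0 0 0.024;0 0 0 0;0 0 0 0"}}

```text
t: 4.0
eef_pos: [0.6179, -0.1703, 0.1305]
tool_rot: [0.001, 0.873, 0.488, 0.001]
contact_force: [-0.8, 0.5, 5.6]
gripper_width: 0.126
```

Run:
```python
from h import *
o=bot.get_obs(); q=o['tool_rot'];print(o['t'],o['eef_pos'],q,np.degrees(2*np.arctan2(q[2],q[1])),o['contact_force'],o['torque'],o['gripper_width'])
```

```text
4.0 [ 0.61785261 -0.17030251  0.13047394] [0.00118907 0.87279786 0.48807905 0.001152  ] 58.42888968146742 [-0.78428736  0.52780117  5.57450255] [0.02749036 0.19005123 0.11526259] 0.12583237528675204
```

Call:
{"name": "drive_tool", "arguments": {"increments": "0 0 0 0;0 0 0 0;0 0 0 0;0 0 0.01 0;0 0 0.02 0;0 0 0.03 0;0 0 0.03 0;0 0 0.03 0;0 0 0 0", "grip": 0.5}}

```text
t: 4.75
eef_pos: [0.6199, -0.17, 0.2558]
tool_rot: [0.003, 0.873, 0.488, 0.004]
contact_force: [0.4, -0.0, 0.7]
gripper_width: 0.498
```

Run:
```python
from h import *
o=bot.get_obs(); q=o['tool_rot'];print(o['t'],o['eef_pos'],np.degrees(2*np.arctan2(q[2],q[1])),o['contact_force'])
c=bot.calibration("wrist"); im=bot.read_camera("wrist")[:,:,::-1].copy(); cv2.imwrite("pics/w2.png",im)
S=4;x0,y0=230,150
big=cv2.resize(im[y0:y0+150,x0:x0+180],None,fx=S,fy=S,interpolation=cv2.INTER_CUBIC)
V=np.array([.6183,-.1665])
for ang,col in((54,(0,255,255)),(58.4,(0,255,0))):
    a=np.radians(ang);e=np.array([np.cos(a),np.sin(a)]);n=np.array([-e[1],e[0]])
    pts=[(wproj([*(V+e*.025*s+n*.006*w),.129],c)-[x0,y0]+.5)*S-.5 for s,w in((1,1),(1,-1),(-1,-1),(-1,1))]
    cv2.polylines(big,[np.round(pts).astype(int)],True,col,1)
cv2.imwrite("pics/ov3.png",big)
```

```text
4.75 [ 0.61992478 -0.17002779  0.25584681] 58.42566354819121 [ 0.38669712 -0.03782634  0.71148063]
```

View pics/ov3.png

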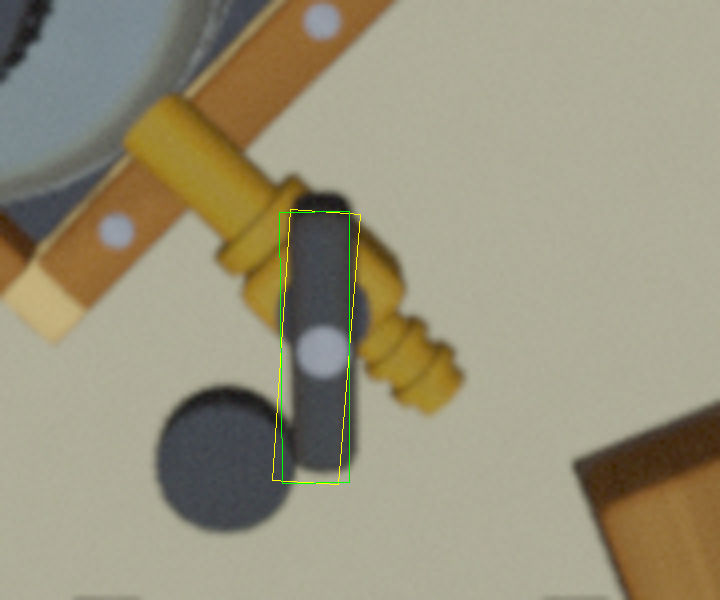

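View pics/w2.png

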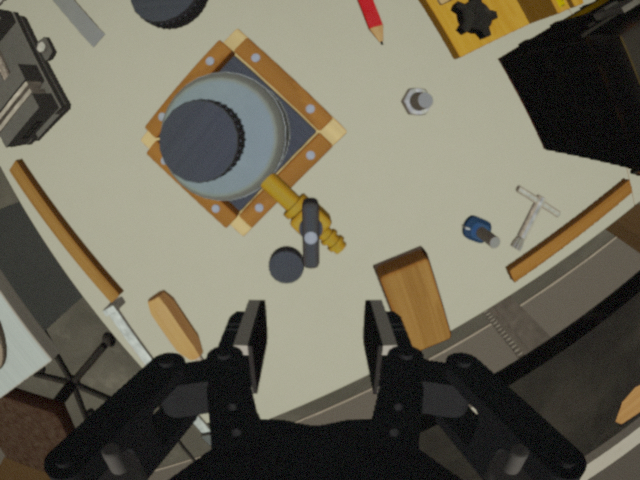

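Call:
{"name": "drive_tool", "arguments": {"increments": "-0.005 0.02 0 0;-0.006 0.025 0 0;-0.006 0.025 0 0;-0.006 0.02 -0.01 0;-0.003 0.01 -0.015 0;0 0 -0.01 0;0 0 0 0;0 0 0 0", "grip": 1}}

```text
t: 5.47
eef_pos: [0.5903, -0.0714, 0.2125]
tool_rot: [-0.0, 0.873, 0.488, -0.001]
contact_force: [0.4, 0.2, -0.1]
gripper_width: 0.996
```

Run:
```python
from h import *
o=bot.get_obs(); q=o['tool_rot'];print(o['t'],o['eef_pos'],q,np.degrees(2*np.arctan2(q[2],q[1])),o['contact_force'],o['q'])
c=bot.calibration("wrist"); im=bot.read_camera("wrist")[:,:,::-1].copy()
for cen,col in(((.594,-.0695),(0,255,0)),):
    pts=[wproj([cen[0]+.027*np.cos(a),cen[1]+.027*np.sin(a),.147],c) for a in np.linspace(0,6.28,40)]
    cv2.polylines(im,[np.round(pts).astype(int)],True,col,1)
cv2.imwrite("pics/w3.png",im)
```

```text
5.4667 [ 0.59026491 -0.07143006  0.21245841] [-2.84733796e-04  8.73120458e-01  4.87503427e-01 -9.97249950e-04] 58.353275837608535 [ 0.38161468  0.16702807 -0.05506589] [ 0.40551626  0.43617975 -0.5088074   1.76628109  0.24672497  1.00481731
 -0.74959034]
```

View pics/w3.png

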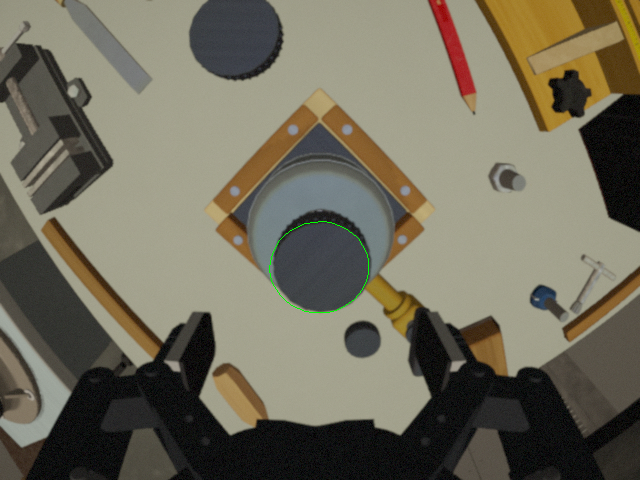

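Call:
{"name": "drive_tool", "arguments": {"increments": "0.0037 0.0018 -0.01 0;0 0 -0.02 0;0 0 -0.02 0;0 0 -0.015 0;0 0 -0.01 0;0 0 -0.003 0;0 0 0 0;0 0 0 0"}}

```text
t: 6.18
eef_pos: [0.595, -0.0683, 0.1359]
tool_rot: [0.0, 0.873, 0.488, 0.0]
contact_force: [-0.1, -0.7, 0.8]
gripper_width: 0.996
```

Call:
{"name": "drive_tool", "arguments": {"increments": "-0.001 -0.001 -0.002 0;0 0 0 0;0 0 0 0;0 0 0 0;0 0 0 0;0 0 0 0;0 0 0 0;0 0 0 0", "grip": 0, "squeeze": 80}}

```text
t: 6.85
eef_pos: [0.5944, -0.0697, 0.1346]
tool_rot: [0.001, 0.873, 0.488, 0.001]
contact_force: [-0.2, -1.2, 5.4]
gripper_width: 0.614
```

Run:
```python
from h import *
o=bot.get_obs(); q=o['tool_rot'];print(o['t'],o['eef_pos'],q,np.degrees(2*np.arctan2(q[2],q[1])),o['contact_force'],o['torque'],o['gripper_width'])
cv2.imwrite("pics/s4.png",bot.read_camera("side")[:,:,::-1])
```

```text
6.85 [ 0.59435704 -0.06969293  0.13464681] [0.00100545 0.87288908 0.48791686 0.00088237] 58.40756590086964 [-0.24978659 -1.17481341  5.38151827] [-0.29574957 -0.03866106 -0.01737762] 0.6138240320727126
```

View pics/s4.png

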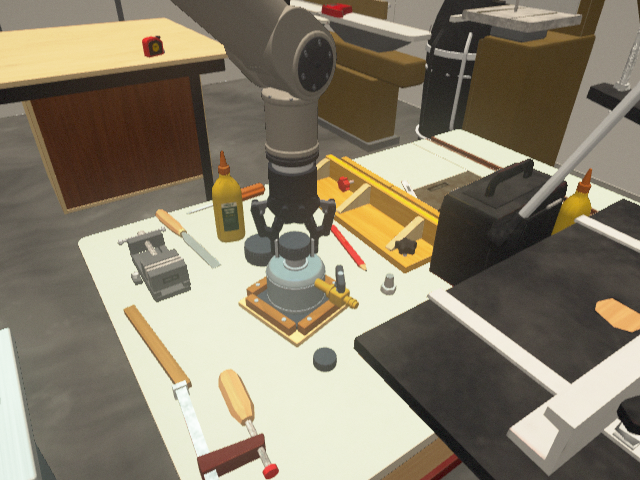

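Call:
{"name": "drive_tool", "arguments": {"increments": "0 0 0 0.06;0 0 0 0.08;0 0 0 0.08;0 0 0 0.08;0 0 0.0002 0.08;0 0 0.0002 0.08;0 0 0.0002 0.08;0 0 0.0002 0.08;0 0 0.0002 0.08;0 0 0.0002 0.08;0 0 0 0.08;0 0 0 0"}}

```text
t: 7.9
eef_pos: [0.5946, -0.0695, 0.1358]
tool_rot: [0.001, 0.588, 0.809, 0.001]
contact_force: [0.5, -0.2, 6.9]
gripper_width: 0.616
```

Run:
```python
from h import *
o=bot.get_obs(); q=o['tool_rot'];print(o['t'],o['eef_pos'],q,np.degrees(2*np.arctan2(q[2],q[1])),o['contact_force'],o['torque'],o['gripper_width'],o['q'])
cv2.imwrite("pics/t5.png",bot.read_camera("top")[:,:,::-1])
s=bot.read_camera("side")[:,:,::-1]; cv2.imwrite("pics/s5.png",cv2.resize(s[190:350,210:423],None,fx=3.7,fy=3.7))
```

```text
7.9 [ 0.59457783 -0.06950347  0.1358279 ] [1.23740687e-03 5.88417787e-01 8.08555784e-01 7.21625797e-04] 107.91029494219912 [ 0.52035708 -0.17200244  6.85635575] [-0.15127832 -0.09530487 -0.01286064] 0.6164698967048522 [ 0.51677849  0.57779054 -0.67878224  1.8111417   0.45024415  0.90928707
 -0.05247077]
```

View pics/s5.png

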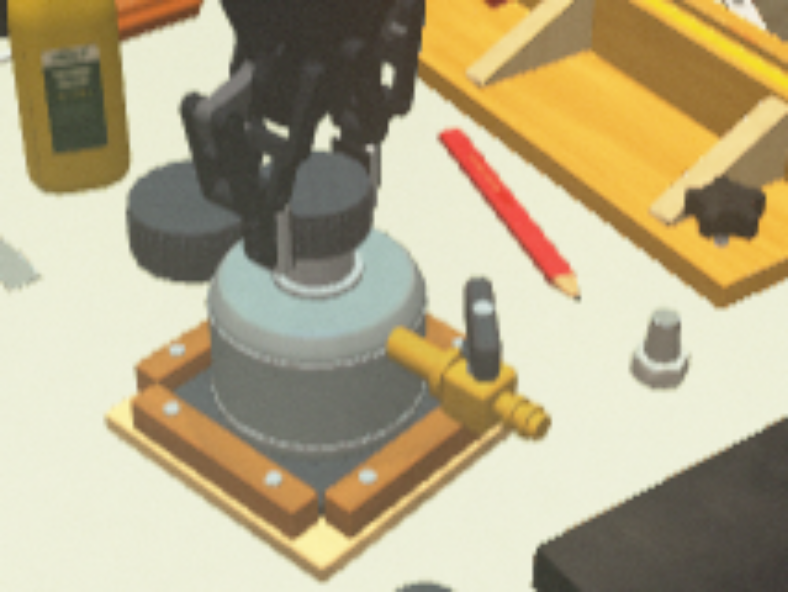

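Call:
{"name": "drive_tool", "arguments": {"increments": "0 0 0.0002 0.06;0 0 0.0002 0.08;0 0 0 0.08"}}

```text
t: 8.25
eef_pos: [0.5944, -0.0692, 0.1362]
tool_rot: [0.001, 0.496, 0.868, 0.0]
contact_force: [0.9, -0.6, 5.0]
gripper_width: 0.614
```

Run:
```python
from h import *
o=bot.get_obs(); q=o['tool_rot'];print(o['t'],o['eef_pos'],q,np.degrees(2*np.arctan2(q[2],q[1])),o['contact_force'],o['torque'],o['gripper_width'])
```

```text
8.25 [ 0.59441886 -0.06920151  0.13621079] [1.23662831e-03 4.96136419e-01 8.68243578e-01 4.61940442e-04] 120.51051284365089 [ 0.85719193 -0.58818399  4.97527371] [-0.06385043 -0.14364779 -0.03720571] 0.6138396834570492
```

Call:
{"name": "drive_tool", "arguments": {"increments": "0 0 0.0002 0.08;0 0 0.0002 0.08;0 0 0 0.08;0 0 0 0.015;0 0 0 0;0 0 0 0"}}

```text
t: 8.75
eef_pos: [0.5946, -0.0695, 0.1363]
tool_rot: [0.001, 0.385, 0.923, 0.0]
contact_force: [2.0, -1.1, 5.6]
gripper_width: 0.619
```

Run:
```python
from h import *
o=bot.get_obs(); q=o['tool_rot'];print(o['t'],o['eef_pos'],q,np.degrees(2*np.arctan2(q[2],q[1])),o['contact_force'],o['torque'],o['gripper_width'])
s=bot.read_camera("side")[:,:,::-1]; cv2.imwrite("pics/s6.png",cv2.resize(s[190:350,210:423],None,fx=3.7,fy=3.7))
cv2.imwrite("pics/w6.png",bot.read_camera("wrist")[:,:,::-1])
```

```text
8.75 [ 0.59461284 -0.06952522  0.13634985] [1.33834975e-03 3.84621642e-01 9.23073243e-01 4.34645491e-04] 134.75944597826484 [ 2.01244157 -1.07615271  5.61051244] [-0.26239628 -0.37197788 -0.03579594] 0.6190679049457158
```

View pics/s6.png

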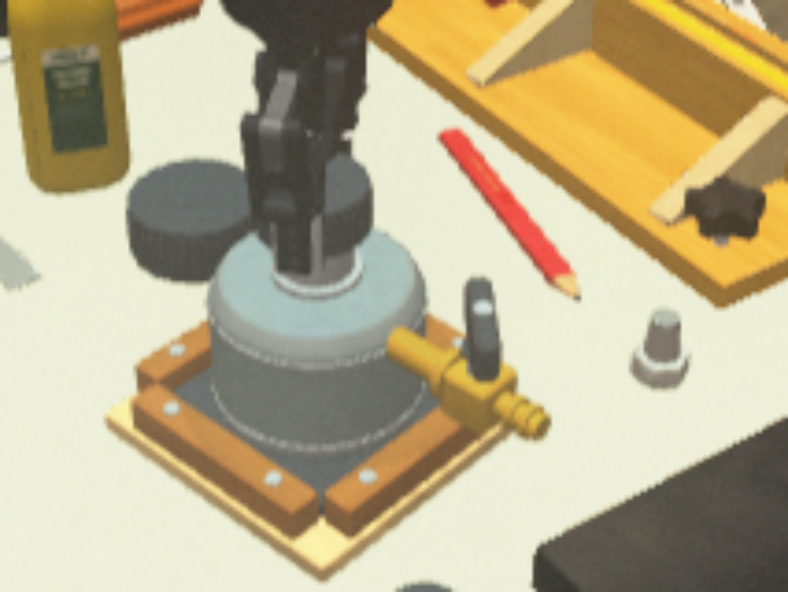

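View pics/w6.png

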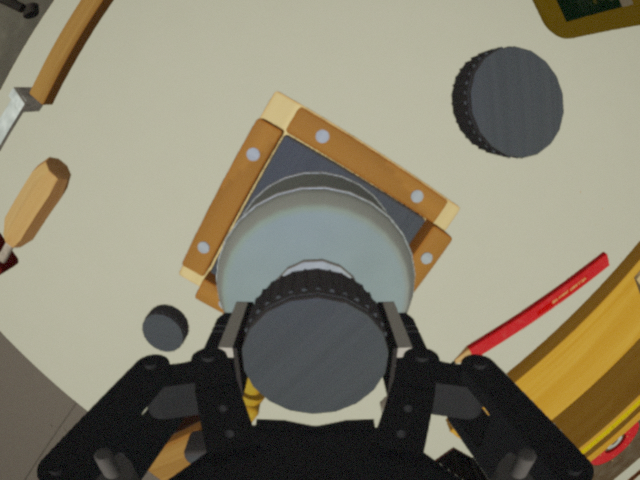

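Run:
```python
import cv2,numpy as np
a=cv2.imread("pics/w3.png");b=cv2.imread("pics/w6.png")
f=lambda im,c,r:cv2.resize(cv2.normalize(cv2.cvtColor(im[c[1]-r:c[1]+r,c[0]-r:c[0]+r],cv2.COLOR_BGR2GRAY),None,-700,900,cv2.NORM_MINMAX).clip(0,255).astype(np.uint8),(380,380),interpolation=cv2.INTER_CUBIC)
def f(im,c,r):
    g=cv2.cvtColor(im,cv2.COLOR_BGR2GRAY)[c[1]-r:c[1]+r,c[0]-r:c[0]+r].astype(float); m=np.median(g)
    return cv2.resize(((g-m)*10+128).clip(0,255).astype(np.uint8),(390,390),interpolation=cv2.INTER_CUBIC)
cv2.imwrite("pics/cmp.png",np.hstack([f(a,(320,268),36),f(b,(316,342),55)]))
```

```text
(no output)
```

View pics/cmp.png

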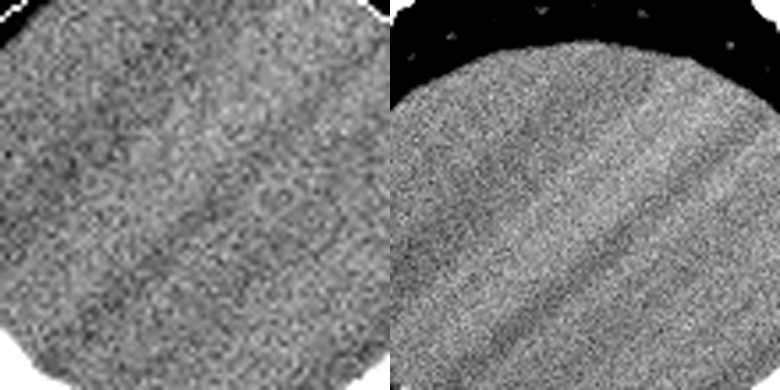

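Call:
{"name": "drive_tool", "arguments": {"increments": "0 0 0.001 0;0 0 0.001 0;0 0 0.001 0;0 0 0 0"}}

```text
t: 9.18
eef_pos: [0.5937, -0.0692, 0.1384]
tool_rot: [0.0, 0.384, 0.923, 0.0]
contact_force: [5.2, -0.5, -1.0]
gripper_width: 0.606
```

Call:
{"name": "drive_tool", "arguments": {"increments": "0 0 0.001 0;0 0 0.001 0;0 0 0.001 0;0 0 0 0"}}

```text
t: 9.52
eef_pos: [0.5931, -0.0692, 0.1412]
tool_rot: [-0.0, 0.383, 0.924, -0.0]
contact_force: [3.0, -0.1, -2.5]
gripper_width: 0.618
```

Run:
```python
from h import *
o=bot.get_obs(); q=o['tool_rot'];print(o['t'],o['eef_pos'],q,np.degrees(2*np.arctan2(q[2],q[1])),o['contact_force'],o['torque'],o['gripper_width'])
s=bot.read_camera("side")[:,:,::-1]; cv2.imwrite("pics/s7.png",cv2.resize(s[190:350,210:423],None,fx=3.7,fy=3.7))
```

```text
9.5167 [ 0.59313296 -0.06917093  0.14118615] [-2.21439983e-04  3.83334234e-01  9.23609665e-01 -5.81912200e-05] 134.91926605487598 [ 2.95470014 -0.13130204 -2.50103304] [-0.19089093 -0.73918697 -0.01170108] 0.6183603420918562
```

View pics/s7.png

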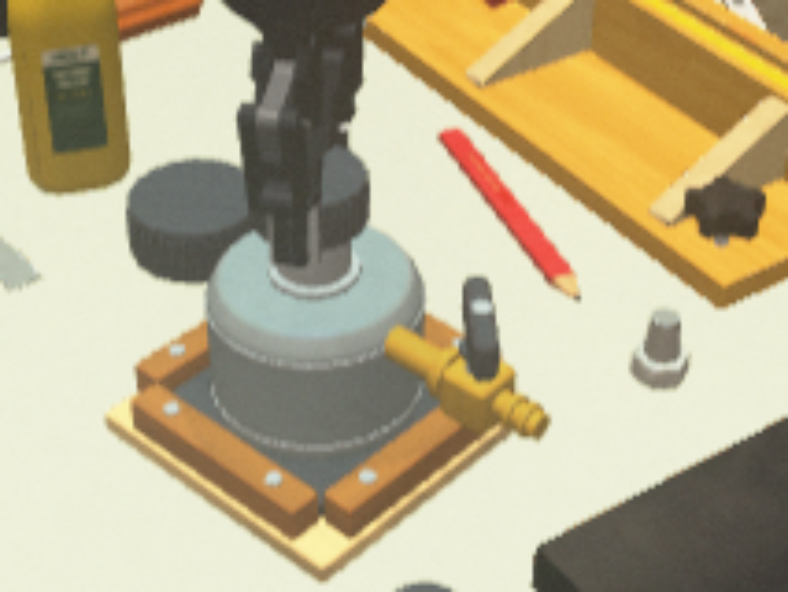

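Run:
```python
import cv2,numpy as np
a=cv2.imread("pics/s6.png",0).astype(np.float32);b=cv2.imread("pics/s7.png",0).astype(np.float32);c=cv2.imread("pics/s5.png",0).astype(np.float32)
for n,(x0,y0,x1,y1) in dict(capright=(322,165,380,262),collar=(330,262,420,330),foot=(205,320,320,450),spout=(385,270,555,440),board=(100,330,330,580),bolt=(625,300,700,395)).items():
    w=cv2.createHanningWindow((x1-x0,y1-y0),cv2.CV_32F)
    m=6
    def tm(p,q):
        r=cv2.matchTemplate(q[y0-m*2:y1+m*2,x0-m*2:x1+m*2],p[y0:y1,x0:x1],cv2.TM_CCOEFF_NORMED)
        _,s,_,l=cv2.minMaxLoc(r); return l[0]-2*m,l[1]-2*m,round(s,3)
    print(n,"5-6",tm(c,a),"6-7",tm(a,b))
```

```text
capright 5-6 (-2, 5, 0.824) 6-7 (-3, -8, 0.992)
collar 5-6 (0, 0, 0.998) 6-7 (-3, 0, 0.988)
foot 5-6 (0, 0, 0.998) 6-7 (-2, 0, 0.984)
spout 5-6 (0, 0, 1.0) 6-7 (-1, -1, 0.992)
board 5-6 (0, 0, 1.0) 6-7 (0, 0, 0.999)
bolt 5-6 (0, 0, 1.0) 6-7 (0, 0, 1.0)
```

Call:
{"name": "drive_tool", "arguments": {"increments": "0.0008 0 0.001 0;0.0004 0 0.002 0;0 0 0.004 0;0 0 0.005 0;0 0 0.006 0;0 0 0.006 0;0 0 0.006 0;0 0 0.004 0;0 0 0.002 0;0 0 0 0;0 0 0 0"}}

```text
t: 10.48
eef_pos: [0.5944, -0.0693, 0.1773]
tool_rot: [-0.0, 0.383, 0.924, -0.0]
contact_force: [0.3, -0.7, -0.9]
gripper_width: 0.616
```

Run:
```python
from h import *
o=bot.get_obs(); q=o['tool_rot'];print(o['t'],o['eef_pos'],q,np.degrees(2*np.arctan2(q[2],q[1])),o['contact_force'],o['torque'],o['gripper_width'])
s=bot.read_camera("side")[:,:,::-1]; cv2.imwrite("pics/s8.png",cv2.resize(s[190:350,210:423],None,fx=3.7,fy=3.7))
t=bot.read_camera("top")[:,:,::-1];cv2.imwrite("pics/t8.png",t)
```

```text
10.4833 [ 0.59444332 -0.06927153  0.17731659] [-2.40212281e-05  3.83364673e-01  9.23597055e-01 -8.82373952e-05] 134.91549061256393 [ 0.28359803 -0.68843924 -0.88327167] [0.0352902  0.03891325 0.02582912] 0.6164518668733099
```

View pics/s8.png

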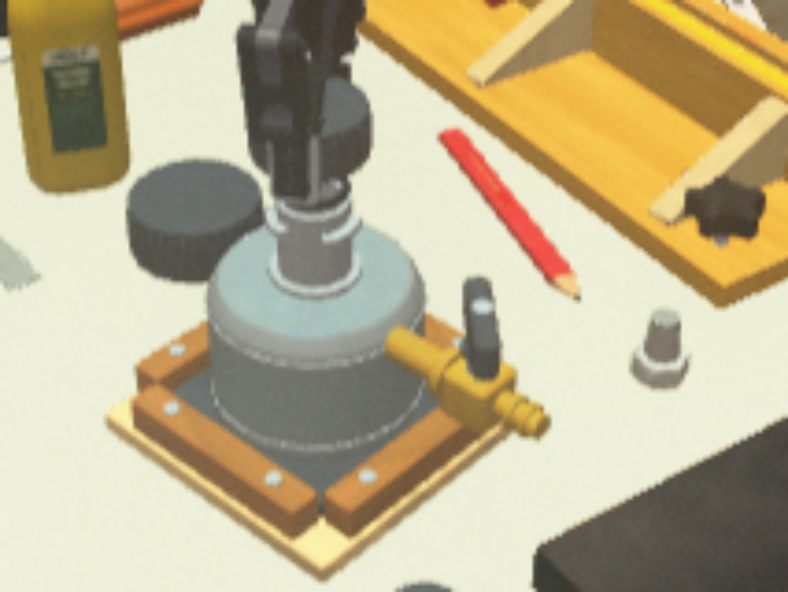

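View pics/t8.png

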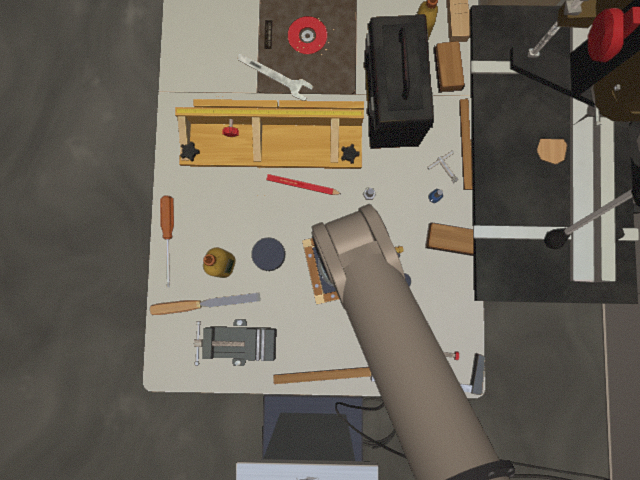

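Run:
```python
from h import *
im=cv2.imread("pics/s8.png"); S=3.7
def circ(c,z,r,col):
    p=[(proj("side",[c[0]+r*np.cos(a),c[1]+r*np.sin(a),z])-[210,190]+.5)*S-.5 for a in np.linspace(0,6.28,50)]
    cv2.polylines(im,[np.round(p).astype(int)],True,col,1)
circ((.5944,-.0695),.1647,.027,(0,255,0));circ((.5944,-.0695),.1897,.027,(0,255,0))
circ((.593,-.0697),.140,.0175,(0,0,255)); circ((.593,-.0697),.097,.0175,(0,0,255))
V=np.array([.593,-.0697])+.1*np.array([np.sin(np.radians(13.4)),-np.cos(np.radians(13.4))])
for z in(.129,.107):
  a=np.radians(58.4);e=np.array([np.cos(a),np.sin(a)]);n=np.array([-e[1],e[0]])
  p=[(proj("side",[*(V+e*.025*s+n*.006*w),z])-[210,190]+.5)*S-.5 for s,w in((1,1),(1,-1),(-1,-1),(-1,1))]
  cv2.polylines(im,[np.round(p).astype(int)],True,(255,0,255),1)
cv2.imwrite("pics/ov8.png",im)
```

```text
(no output)
```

View pics/ov8.png

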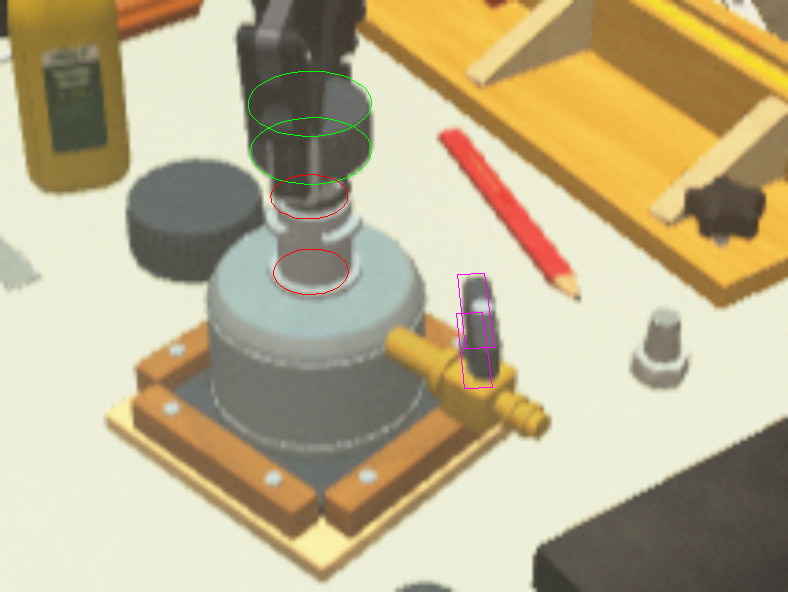

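Run:
```python
from h import *
print(bot.hand_in()); o=bot.get_obs(); print(o['t'],o['eef_pos'],o['gripper_width'])
```

```text
the job is handed in; nothing more can be done
None
the job is handed in; nothing more can be done
```

I opened the valve half way, unscrewed the cap and handed the job in at about 10.6 s, with the cap held above the neck.

- **Valve:** I turned the handle from about 13° to about 45°. The handle ended at 58.4° in the world and the pot's yaw is 13–14°, so the angle is good to about 1°.
- **Cap:** I turned it 76.4° anticlockwise. The texture on its top stayed aligned with the gripper, apart from a few degrees I put down to perspective, so I saw no clear slip.
- **Lift:** The cap came off freely. It is held level, its rim about 25 mm above the neck's metal rim, centred to within 1–2 mm. The tool force was under about 1 N at the end.
- **Pot and bystanders:** The last side view shows the pot seated and the valve still at half. In the last camera views nothing else looked moved.

Three checks were not clean:
- **Pot shift:** The pot was dragged about 1–2 mm sideways in its cradle early in the lift. I corrected the tool's x position and the pot stayed seated.
- **Torque reading:** During unscrewing it stayed far below the stated 0.5 N m, so I confirmed the thread was free from the images instead.
- **Sanding block:** I did not separately identify it in the images.

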